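# Seat the lens barrel in the V-block in front of the light source and hold it down

## Robot

A 6-joint arm with a two-finger parallel gripper is mounted at the origin on the work surface. World frame = base frame: x ahead of the robot, y to its left, z up, the work surface at z = 0. Lengths are in m, angles in rad, forces in N, time in s.
With the tool pointing down it reaches from about 0.3 to 0.775 m from the base axis. Payload 14.6 kg.
Tool frame: the origin (TCP) lies midway between the tips of the shut fingers; the grasp point (between the pads) lies 19 mm behind it (grasp_offset is the distance from the TCP to the grasp point, in m); z points along the fingers, y is the line along which they close (so a half turn about z gives the same grasp; the last joint's range is limited). The gripper opens to 94 mm and grips with 3 to 60 N. Pads are 16 mm wide; open, the fingers measure 119 mm over their backs; the gripper's body (75 mm by 177 mm) begins 78 mm behind the grasp point.
Start: joints at [-1.273, 0.3, 1.521, -0, 1.321, -0.067], TCP at [0.196, -0.514, 0.178] pointing down, gripper open.
Joint ranges: [-3.03, 3.03], [-0.79, 2.21], [0.23, 2.52], [-1.04, 4.18], [0, 3.07], [-2.55, 2.55]. Speed limits (rad/s): [2.22, 2.22, 2.57, 3.14, 3.14, 3.14].

## Interface

Orientations are given as [roll, pitch, yaw] about the fixed x, y, z axes, in that order (R = Rz(yaw) Ry(pitch) Rx(roll)).
In Python, from station import * gives the robot as it stands. The module is installed in compiled form; this text tells all that it offers.
- The arm moves only by the tool send_rows, never from a script. Its argument "rows" is a list of rows, each an object of numbers: "dx", "dy", "dz": the shift along the tool's x, y, z in mm; "roll": the turn about the tool's z in degrees; "jaw": the closure, from -1 (fully open) to 1 (shut). In form: [{"dx": .., "dy": .., "dz": .., "roll": .., "jaw": ..}, ...]. A call has 1 to 12 rows; each row shifts and turns the commanded pose from where the row before left it, along the tool's axes as they then stand; what a row does not reach is not made up. A row lasts 1/12 s, in which the tool goes at most 41.7 mm and 7.16 degrees, less where a joint would pass 70% of its speed; a pose out of reach is approached as far as the arm can. A call is refused whole if a number of a shift passes 41.7 or a number of a turn 7.16, either way. A call with a gripper value outside its range is refused whole. The fingers move at their own pace and stop on an object; "force" is the grip in N (left out, the last holds). Time passes only in rows, so rows that do not move let the fingers close. It gives the time, the measured TCP pose, the force, the opening and the grip force at its end, in the units of the state.
- get_obs(): the state, without advancing time (a new reading comes with each control period).
- camera(name): name is "scene" or "side" or "wrist"; returns a dict with "frame" (420x560x3 uint8, red, green, blue), "z_map" (420x560 float32, m along the optical axis (not along the pixel's ray), 0 where there is no reading), "camera_matrix" (3x3 intrinsics, pixels), "rvec" (rotation vector, rad) and "tvec" (3), from world to camera coordinates, as OpenCV has them. Camera axes: x right, y down, z forward; pixel columns grow to the right and rows downward; lengths in m; the calibration is good to about 2 mm. A picture is of the moment at which its call begins.
- hand_in(): hands the job in; it is judged then, once.
The state is a dict: "time_s": time; "qpos": joint angles; "joint_vel": joint speeds; "tau": joint torques, N m; "ee_pos": TCP position; "eef_rot": TCP orientation; "force": force on the tool from outside, world axes, zero at the start; "moment": the same for the moment, N m; "grip_width": finger opening in m; "grip_force": force on a finger pad.
Only numpy, scipy, OpenCV 4.12 (cv2) and the standard library are available. Lean on these libraries where they do the work, as an engineer would, in place of code of your own. Each camera call takes 0.05 s, during which the arm holds its last target. There are 200 camera calls.

## Task

First slide the V-block across the bench, without lifting or tipping it, into the outline marked in front of the light source, its groove in line with the beam. Then lift the lens barrel out of its rest and lay it centred in the V-groove with the narrow brass nose towards the light source, and press it down firmly, with about 15 N, so that it bears on both sloping faces; finish while still holding it pressed there. Leave the cups, jars, spare lid and screwdriver where they are.

Things in the scene. Friction and masses are not known exactly. Their poses are not given: they have to be found in the camera images.
- target (a point): Centre of the marked place, on the bench surface (z = 0): a white tape outline on a thin black mat (flat, nothing to catch on), 134 mm along x by 98 mm along y inside the tape, fixed. Its x axis is the beam direction and points, away from the robot, to the light source.
- lamp_lens (a point): Centre of the lens of the light source, 138 mm along +x from target and 51.5 mm above the bench; same axes. The source is a fixed cream housing, 130 mm wide along y and 123 mm high, that begins 22 mm behind this point and is 130 mm long; a dark lens tube 42 mm across joins the two.
- vblock: Loose aluminium V-block, about 0.7 kg. Origin at the centre of its underside, x along the groove, y across it, z up. Base 112 mm (x) by 76 mm (y), 16 mm thick, carrying two V yokes of the same 76 mm width. The same end for end. At the start its x axis points roughly as that of target, and it lies nearer the robot than the mark, to one side or the other.
- groove (a point): Where the middle of a seated barrel's axis lies: 51.5 mm above the V-block's underside centre; axes as the V-block's. The yokes are centred 45 mm either way along x, each 22 mm thick, 53 mm high; the 68 mm gap between them is free for fingers down to the base. The 90 degree groove opens upward, 54 mm wide at the top, its bottom line 26 mm above the bench.
- vee_left: The steel sloping faces of the groove on the V-block's +y side, one on each yoke: one contact line. Part of the V-block; same origin and axes.
- vee_right: The steel sloping faces of the groove on the V-block's -y side, one on each yoke: the other contact line. Part of the V-block; same origin and axes.
- barrel: The lens barrel: a dark steel cylinder 36 mm in diameter and 130 mm long, about 0.22 kg, with two thin bright bands around it and, at one end only, a brass nose 24 mm in diameter and 14 mm long with a glass face. Origin at its middle, on the axis, as barrel_center.
- barrel_center (a point): Middle of the 36 mm part of the lens barrel, on its axis: the place to grip. x runs along the axis to the nose; it may be rolled about x. At the start it lies level in a low fixed white rest, axis 28 mm above the bench. The rest is 15 mm high and 56 mm wide only from 35 to 55 mm either way from the middle; between is a strip 22 mm wide, 4 mm high.
- barrel_nose (a point): Middle of the glass face at the nose end of the lens barrel, on its axis, 79 mm from the barrel's centre.
There are look-alikes about, which are no part of the job. Of the things that look like the barrel, the smaller one is meant. What is shaped like the vblock but purple is not meant.

How it is judged:
On the way, in this order (a step that is already met when the one before it is completed fails the run):
1. the V-block lies flat in the marked outline, groove in line with the beam (x of vblock in the frame of target between -0.015 and 0.015 m and y of vblock in the frame of target between -0.015 and 0.015 m and angle between the x axis of vblock and the x axis of target, either way round below 0.17 rad and linear speed of vblock below 0.01 m/s), for 0.2 s.
2. the lens barrel is lifted out of its rest (height (world z) of barrel_center above 0.065 m), for 0.1 s.
At the end, for the whole second after the job is handed in: V-block flat, within 15 mm (x, y) and 0.17 rad of the mark; barrel at rest in it, within 3 mm sideways, 2.5 mm in height, 15 mm lengthwise and 0.05 rad, nose to the light; fingers press it (over 2 N) so that each sloping face carries over 5 N (x of vblock in the frame of target between -0.015 and 0.015 m and y of vblock in the frame of target between -0.015 and 0.015 m and angle between the x axis of vblock and the x axis of target, either way round below 0.17 rad and y of barrel_center in the frame of vblock between -0.003 and 0.003 m and x of barrel_center in the frame of vblock between -0.015 and 0.015 m and z of barrel_center in the frame of vblock between 0.0485 and 0.0535 m and angle between the x axis of barrel_center and the x axis of vblock, either way round below 0.05 rad and x of barrel_nose in the frame of target above 0.04 m and contact force between barrel and vee_left above 5 N and contact force between barrel and vee_right above 5 N and contact force between the fingers and barrel above 2 N and height (world z) of vblock below 0.004 m and angle between vblock's own z axis and vertical below 0.05 rad and linear speed of each of barrel, vblock below 0.02 m/s); the arm keeps its last pose, push and grip.
It fails at once if the V-block is lifted off the bench or tipped (height (world z) of vblock above 0.008 m or angle between vblock's own z axis and vertical above 0.12 rad).
It fails at once if a bystander (cup, jar, lid or screwdriver) is moved more than 30 mm (distance of any of cup_a, cup_b, cup_c, jar_a, jar_b, spare_lid, driver from where it was at the start of the episode above 0.03 m).
It also fails if it takes over 72 s, if anything falls off the work surface, if the arm or the gripper's body presses on something with over 40 N, if the wrist force passes 120 N, or if a joint passes its speed limit or range.

## Working session

There is one attempt and no reset: what is moved stays moved. The work goes in short steps, Python scripts to look and compute and a tool call to move; the robot and the scene stay as the last step left them, time stands still between calls to the robot, and variables do not carry over. Pictures are saved under pics/ and viewed, at most 10 in all, crops included, and the job is handed in when it is done.

Besides the shell and the picture viewer there is one more tool, called after "Emit:" as name(argument=value, ...) on one line, values as JSON. send_rows: Moves the arm, as the interface text tells. Its arguments: {"type":"object","properties":{"rows":{"type":"array"},"force":{"type":"number"}},"required":["rows"]}

```bash
mkdir -p pics
cat > h.py <<'E'
from station import *
import numpy as np, cv2
def cam(n,save=None):
    c=camera(n)
    if save: cv2.imwrite('pics/'+save,c['frame'][:,:,::-1])
    R=cv2.Rodrigues(np.array(c['rvec'],float))[0]; K=np.array(c['camera_matrix']); t=np.array(c['tvec'],float).ravel()
    z=c['z_map']; v,u=np.indices(z.shape)
    p=np.stack([(u-K[0,2])/K[0,0]*z,(v-K[1,2])/K[1,1]*z,z],-1)
    P=(p-t)@R; P[z==0]=np.nan
    return c['frame'],P
E
python3 - <<'E'
from h import *
for n in ('scene','side'):
    f,P=cam(n,n+'0.png'); np.savez(n+'0.npz',f=f,P=P)
o=get_obs();print({k:np.round(v,3) for k,v in o.items()})
E
```

```text
{'time_s': np.float64(0.1), 'qpos': array([-1.273,  0.3  ,  1.521,  0.   ,  1.321, -0.067]), 'joint_vel': array([ 0.002, -0.   , -0.001,  0.001, -0.001, -0.002]), 'tau': array([-0.0000e+00, -5.3265e+01, -3.5329e+01,  7.1000e-02,  2.4000e-02,
       -0.0000e+00]), 'ee_pos': array([ 0.196, -0.514,  0.178]), 'eef_rot': array([-3.141, -0.   ,  0.365]), 'force': array([0.331, 0.008, 0.246]), 'moment': array([ 0.023, -0.049,  0.029]), 'grip_force': np.float64(0.0), 'grip_width': np.float64(0.094)}
```

View pics/scene0.png

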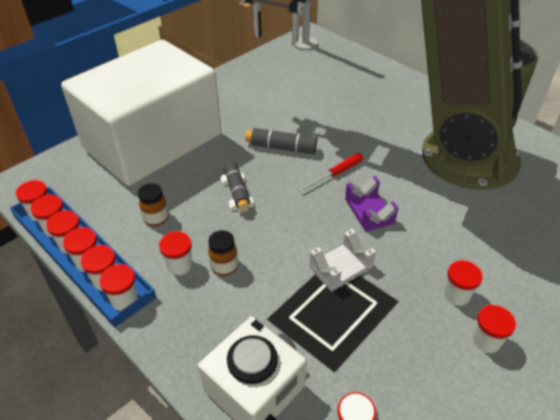

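View pics/side0.png

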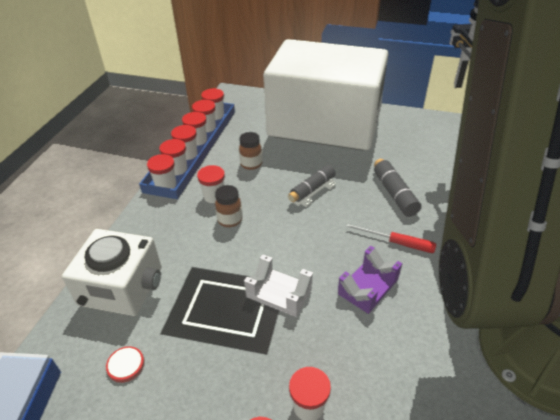

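The scene view shows two barrel-like things, at (237,187) in the white rest and at (283,141), which is larger and lies loose. It also shows two V-blocks, silver at (342,262) and purple at (371,203). I choose the one in the rest and the silver block. The mark is at (334,312) and the lamp at (255,365). Next I measure both barrels, and check the choice in a crop.

Run:
```python
from h import *
for n,pts in (('scene',dict(barrel=(236,184),nose=(243,204),big=(283,141),bignose=(250,135),vb=(342,266),mark=(334,314),lamp=(252,358),purple=(372,208),jar=(222,252),jar2=(153,205),cup=(176,253),cupb=(463,283),cupc=(495,329),drv=(345,165),lid=(356,408))),('side',dict(barrel=(315,183),vb=(278,290),mark=(225,308)))):
    d=np.load(n+'0.npz');P=d['P'];f=d['f']
    for k,(u,v) in pts.items(): print(n,k,np.round(np.nanmedian(P[v-1:v+2,u-1:u+2].reshape(-1,3),0),3))
    hsv=cv2.cvtColor(f,cv2.COLOR_RGB2HSV)
    z=P[...,2]
    # tape: bright within mat
    u,v=pts['mark']; m=np.zeros(z.shape,bool); m[v-60:v+60,u-75:u+75]=1
    T=m&(np.abs(z)<.006)&(hsv[...,2]>170)&(hsv[...,1]<60)
    q=P[T][:,:2].astype(np.float32)
    print('tape',len(q),cv2.minAreaRect(q), np.nanmedian(P[T][:,2]))
    D=m&(np.abs(z)<.006)&(hsv[...,2]<60); q=P[D][:,:2].astype(np.float32); print('mat',len(q),cv2.minAreaRect(q))
    u,v=pts['vb']; m[:]=0; m[v-50:v+50,u-50:u+50]=1
    V=m&(z>.008)&(z<.08)
    vb=P[V]
    lab=cv2.connectedComponents(V.astype(np.uint8))[1]
    l=lab==lab[v,u]; q=P[l]; print('vb',len(q),q.max(0),cv2.minAreaRect(q[:,:2].astype(np.float32)))
    # yoke tops
    top=q[q[:,2]>.047]; print('tops',len(top),cv2.minAreaRect(top[:,:2].astype(np.float32)))
    u,v=pts['barrel']; m[:]=0; m[v-45:v+45,u-45:u+45]=1
    B=(m&(z>.020)&(z<.06)); lab=cv2.connectedComponents(B.astype(np.uint8))[1]; l=lab==lab[v,u]; q=P[l]
    print('barrel',len(q),q[:,2].max(),cv2.minAreaRect(q[:,:2].astype(np.float32)))
f=np.load('side0.npz')['f']; cv2.imwrite('pics/crop1.png',cv2.resize(f[140:345,160:430][:,:,::-1],None,fx=2.8,fy=2.8,interpolation=2))
```

```text
scene barrel [ 0.528 -0.312  0.042]
scene nose [ 0.556 -0.256  0.035]
scene big [ 0.332 -0.353  0.036]
scene bignose [ 0.373 -0.436  0.033]
scene vb [0.519 0.009 0.014]
scene mark [ 0.612  0.069 -0.001]
scene lamp [0.833 0.078 0.12 ]
scene purple [ 0.34  -0.053  0.014]
scene jar [ 0.702 -0.155  0.074]
scene jar2 [ 0.715 -0.373  0.062]
scene cup [ 0.767 -0.22   0.072]
scene cupb [0.426 0.226 0.072]
scene cupc [0.473 0.32  0.071]
scene drv [ 0.274 -0.192  0.019]
scene lid [0.734 0.225 0.011]
tape 683 ((0.6232823729515076, 0.009662553668022156), (0.2300131916999817, 0.2103920876979828), 81.81937408447266) -0.0011691129386126283
mat 5289 ((0.605606198310852, 0.06167816370725632), (0.20757342875003815, 0.16651935875415802), 3.2224836349487305)
vb 2053 [0.57700568 0.05111091 0.05558027] ((0.5135522484779358, 0.002592325210571289), (0.07967761904001236, 0.11661666631698608), 79.60507202148438)
tops 291 ((0.5139135718345642, 0.002073008567094803), (0.07852618396282196, 0.11329054832458496), 79.76251220703125)
barrel 711 0.049292658779310314 ((0.5222916603088379, -0.31797271966934204), (0.15070761740207672, 0.0359935499727726), 61.41465377807617)
side barrel [ 0.507 -0.311  0.039]
side vb [0.511 0.008 0.016]
side mark [0.603 0.066 0.001]
tape 7808 ((0.6173153519630432, 0.05074968934059143), (0.3149107098579407, 0.29326194524765015), 14.634157180786133) 0.00054548195097753
mat 77 ((0.5927163362503052, 0.0630580335855484), (0.10133849084377289, 0.029894206672906876), 23.040693283081055)
vb 2268 [0.57257649 0.05058587 0.0575548 ] ((0.5103139877319336, 0.0022367872297763824), (0.07986440509557724, 0.11349198967218399), 79.3671875)
tops 384 ((0.5106131434440613, 0.002222500741481781), (0.07966172695159912, 0.11294147372245789), 79.56439971923828)
barrel 726 0.05090036993779073 ((0.5153915286064148, -0.3167423605918884), (0.14803098142147064, 0.038513679057359695), 57.654296875)
```

View pics/crop1.png

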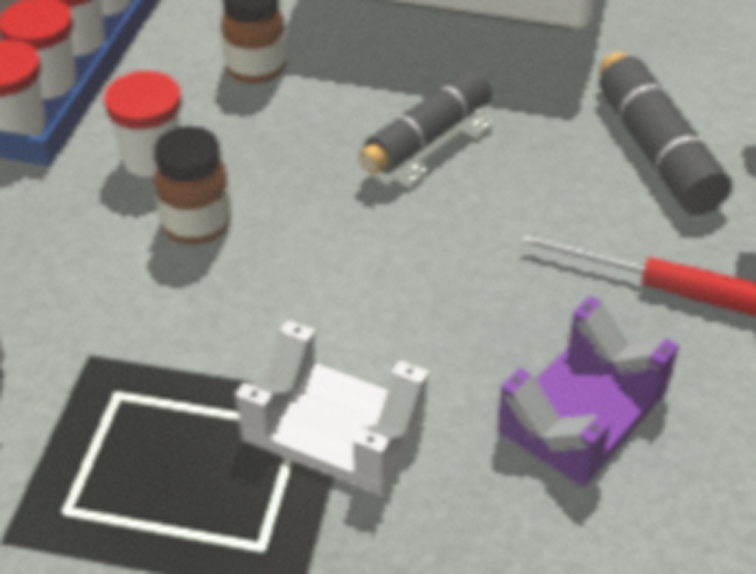

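The crop shows the barrel in its white rest, with the brass nose at lower left (373,158). The bigger decoy is at (665,130). The silver V-block is at (330,405), partly over the tape outline. Next I fit the outline, block and barrel more precisely.

Run:
```python
from h import *
from scipy.optimize import least_squares
for n in ('scene','side'):
    d=np.load(n+'0.npz');P=d['P'];f=d['f']
    g=cv2.cvtColor(f,cv2.COLOR_RGB2GRAY).astype(int); z=P[...,2]
    X=P[...,0]-.605;Y=P[...,1]-.064; 
    # inside mat, eroded
    c,s=np.cos(.056),np.sin(.056); x=c*X+s*Y;y=-s*X+c*Y
    reg=(abs(x)<.09)&(abs(y)<.07)&(abs(z)<.006)&~cv2.dilate((z>.008).astype(np.uint8),np.ones((9,9))).astype(bool)
    T=reg&(g>130)
    q=P[T][:,:2]
    def res(p,q=q):
        c,s=np.cos(p[2]),np.sin(p[2]);dx=q-p[:2];a=c*dx[:,0]+s*dx[:,1];b=-s*dx[:,0]+c*dx[:,1]
        ax=abs(a)-.0695;by=abs(b)-.0515   # tape mid ~2.5mm outside
        return np.where(ax>by,ax,by) if False else np.maximum(ax,by)
    r=least_squares(res,[.605,.064,.056],loss='soft_l1',f_scale=.003)
    print(n,len(q),np.round(r.x,4),'rms',np.sqrt(np.mean(res(r.x)**2)),'bias',np.mean(res(r.x)))
    # barrel dark cylinder: points z>.03 near
    B=(z>.033)&(z<.055)&(np.hypot(P[...,0]-.519,P[...,1]+.317)<.1); q=P[B]
    c0=q[:,:2].mean(0);w,v=np.linalg.eigh(np.cov(q[:,:2].T));ax=v[:,1]*np.sign(v[1,1]);t=(q[:,:2]-c0)@ax
    print('barrel axis deg',np.degrees(np.arctan2(ax[1],ax[0])),'ends',c0+ax*t.min(),c0+ax*t.max(),np.ptp(t), 'ztop',np.percentile(q[:,2],98),len(q))
    L=(z>.11)&(z<.13)&(np.hypot(P[...,0]-.82,P[...,1]-.07)<.14);print('lamp top',cv2.minAreaRect(P[L][:,:2].astype(np.float32)))
```

```text
scene 735 [0.6052 0.0615 0.0505] rms 0.0025351660435015736 bias 0.00013390204589500842
barrel axis deg 61.58029458432746 ends [ 0.48743511 -0.38479861] [ 0.55861751 -0.25325767] 0.14956588275519112 ztop 0.046028314681471866 580
lamp top ((0.8311854004859924, 0.07465028762817383), (0.08287357538938522, 0.08279097825288773), 71.17852783203125)
side 734 [0.6035 0.0622 0.0529] rms 0.0025462188982851093 bias 8.589214744128537e-05
barrel axis deg 60.435200849655104 ends [ 0.47664853 -0.37952231] [ 0.54903905 -0.25190947] 0.14671545951070702 ztop 0.04821694203545277 560
lamp top ((0.8243879079818726, 0.06595777720212936), (0.10089125484228134, 0.08498525619506836), 79.55020141601562)
```

Emit:
send_rows(rows=[{"dx":24,"dy":-18.5,"dz":0,"roll":0,"jaw":-1},{"dx":24,"dy":-18.5,"dz":0,"roll":0,"jaw":-1},{"dx":24,"dy":-18.5,"dz":0,"roll":0,"jaw":-1},{"dx":24,"dy":-18.5,"dz":0,"roll":0,"jaw":-1},{"dx":24,"dy":-18.5,"dz":0,"roll":0,"jaw":-1},{"dx":24,"dy":-18.5,"dz":0,"roll":0,"jaw":-1},{"dx":24,"dy":-18.5,"dz":0,"roll":0,"jaw":-1},{"dx":24,"dy":-18.5,"dz":0,"roll":0,"jaw":-1},{"dx":24,"dy":-18.5,"dz":0,"roll":0,"jaw":-1},{"dx":24,"dy":-18.5,"dz":0,"roll":0,"jaw":-1},{"dx":24,"dy":-18.5,"dz":0,"roll":0,"jaw":-1},{"dx":24,"dy":-18.5,"dz":0,"roll":0,"jaw":-1}])

```text
time_s: 1.1
ee_pos: [0.3865, -0.2022, 0.1784]
eef_rot: [-3.141, 0.0, 0.365]
force: [-0.2, -0.2, -0.3]
grip_width: 0.0939
grip_force: 0.0
```

Emit:
send_rows(rows=[{"dx":24,"dy":-18.5,"dz":0,"roll":0,"jaw":-1},{"dx":24,"dy":-18.5,"dz":0,"roll":0,"jaw":-1},{"dx":24,"dy":-18.5,"dz":0,"roll":0,"jaw":-1},{"dx":24,"dy":-18.5,"dz":0,"roll":0,"jaw":-1},{"dx":24,"dy":-18.5,"dz":0,"roll":0,"jaw":-1},{"dx":24,"dy":-18.5,"dz":0,"roll":0,"jaw":-1},{"dx":24,"dy":-18.5,"dz":0,"roll":0,"jaw":-1},{"roll":6.3,"jaw":-1},{"roll":6.3,"jaw":-1},{"roll":6.3,"jaw":-1},{"roll":6.3,"jaw":-1},{"roll":6.1,"jaw":-1}])

```text
invalid input at $.rows[7]: expected keys dx, dy, dz, roll, jaw
```

Emit:
send_rows(rows=[{"dx":27.2,"dy":-20.8,"dz":0,"roll":0,"jaw":-1},{"dx":27.2,"dy":-20.8,"dz":0,"roll":0,"jaw":-1},{"dx":27.2,"dy":-20.8,"dz":0,"roll":0,"jaw":-1},{"dx":27.2,"dy":-20.8,"dz":0,"roll":0,"jaw":-1},{"dx":27.2,"dy":-20.8,"dz":0,"roll":0,"jaw":-1},{"dx":27.2,"dy":-20.8,"dz":0,"roll":0,"jaw":-1},{"dx":27.2,"dy":-20.8,"dz":0,"roll":0,"jaw":-1},{"dx":0,"dy":0,"dz":0,"roll":6.3,"jaw":-1},{"dx":0,"dy":0,"dz":0,"roll":6.3,"jaw":-1},{"dx":0,"dy":0,"dz":0,"roll":6.3,"jaw":-1},{"dx":0,"dy":0,"dz":0,"roll":6.3,"jaw":-1},{"dx":0,"dy":0,"dz":0,"roll":6.1,"jaw":-1}])

```text
time_s: 2.1
ee_pos: [0.5118, 0.0004, 0.1781]
eef_rot: [3.141, 0.001, -0.187]
force: [-0.4, -0.8, -0.3]
grip_width: 0.0937
grip_force: 0.0
```

Run:
```python
from h import *
f,P=cam('wrist','wrist1.png'); z=P[...,2]
print(get_obs()['ee_pos'],get_obs()['eef_rot'])
T=(z>.047)&(z<.06)&(np.hypot(P[...,0]-.512,P[...,1])<.085); q=P[T]; print('tops',len(q),cv2.minAreaRect(q[:,:2].astype(np.float32)),q[:,2].mean())
T=(z>.010)&(z<.022)&(np.hypot(P[...,0]-.512,P[...,1])<.085); q=P[T]; print('base',len(q),cv2.minAreaRect(q[:,:2].astype(np.float32)),q[:,2].mean())
```

```text
[5.11823882e-01 3.58129303e-04 1.78143442e-01] [ 3.14153444e+00  6.56167536e-04 -1.94507847e-01]
tops 1793 ((0.5118857622146606, 0.0015311874449253082), (0.07601544260978699, 0.1119086965918541), 79.39035034179688) 0.051767072138342925
base 4825 ((0.5224555730819702, -0.000461433082818985), (0.07604266703128815, 0.09066760540008545), 79.3868408203125) 0.015838486205098874
```

View pics/wrist1.png

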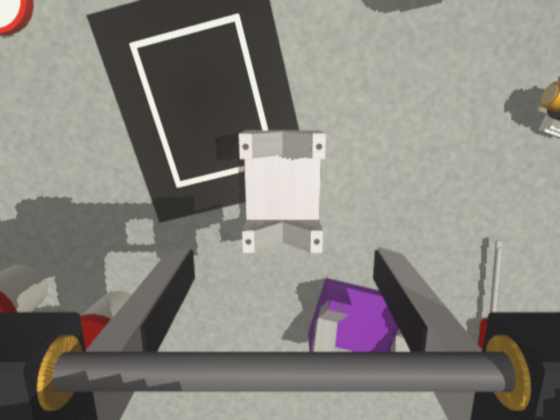

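Wrist view: the silver block is at (283,190) between the fingers, the mark is at (200,100), and the purple one is well clear at (360,310). Now I descend over the base.

Emit:
send_rows(rows=[{"dx":0,"dy":-1.1,"dz":20,"roll":0,"jaw":-1},{"dx":0,"dy":0,"dz":20,"roll":0,"jaw":-1},{"dx":0,"dy":0,"dz":20,"roll":0,"jaw":-1},{"dx":0,"dy":0,"dz":20,"roll":0,"jaw":-1},{"dx":0,"dy":0,"dz":20,"roll":0,"jaw":-1},{"dx":0,"dy":0,"dz":20,"roll":0,"jaw":-1},{"dx":0,"dy":0,"dz":15,"roll":0,"jaw":-1},{"dx":0,"dy":0,"dz":14,"roll":0,"jaw":-1},{"dx":0,"dy":0,"dz":12,"roll":0,"jaw":-1},{"dx":0,"dy":0,"dz":10,"roll":0,"jaw":-1},{"dx":0,"dy":0,"dz":0,"roll":0,"jaw":-1},{"dx":0,"dy":0,"dz":0,"roll":0,"jaw":-1}])

```text
time_s: 3.15
ee_pos: [0.512, 0.0014, 0.0073]
eef_rot: [3.142, 0.001, -0.18]
force: [-1.2, -0.3, -0.4]
grip_width: 0.0933
grip_force: 0.0
```

Emit:
send_rows(rows=[{"dx":0,"dy":0,"dz":0,"roll":0,"jaw":1},{"dx":0,"dy":0,"dz":0,"roll":0,"jaw":1},{"dx":0,"dy":0,"dz":0,"roll":0,"jaw":1},{"dx":0,"dy":0,"dz":0,"roll":0,"jaw":1},{"dx":0,"dy":0,"dz":0,"roll":0,"jaw":1},{"dx":0,"dy":0,"dz":0,"roll":0,"jaw":1}], force=12)

```text
time_s: 3.65
ee_pos: [0.5123, 0.0013, 0.0076]
eef_rot: [-3.142, -0.0, -0.181]
force: [0.2, 0.2, 0.8]
grip_width: 0.0574
grip_force: 0.0
```

Run:
```python
from h import *
f,P=cam('side'); cv2.imwrite('pics/s2.png',cv2.resize(f[190:340,160:400][:,:,::-1],None,fx=3,fy=3,interpolation=2))
o=get_obs();print(o['ee_pos'],o['grip_width'],o['grip_force'],o['force'])
f,P=cam('wrist');z=P[...,2]
T=(z>.047)&(z<.06)&(np.hypot(P[...,0]-.512,P[...,1])<.085); q=P[T]; print('tops',len(q),cv2.minAreaRect(q[:,:2].astype(np.float32)),q[:,2].mean())
```

```text
[0.51221682 0.00137103 0.00754874] 0.05330358903930522 0.0 [-0.4144213  -0.12569802  0.12543115]
tops 5777 ((0.5177078247070312, -8.533522486686707e-05), (0.07757549732923508, 0.09969813376665115), 79.37564086914062) 0.05195367178440288
```

View pics/s2.png

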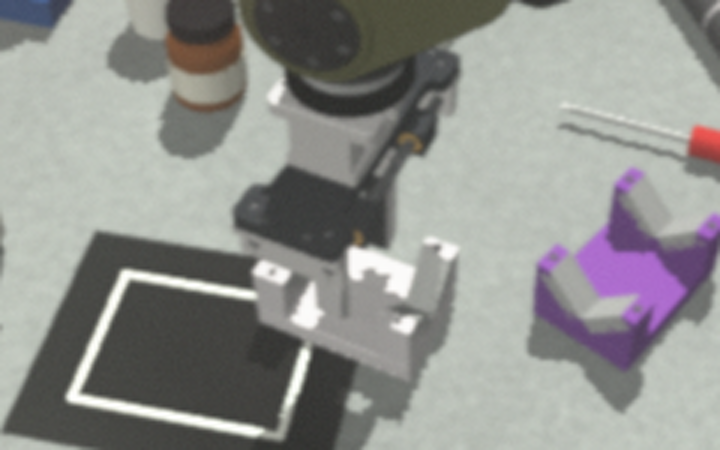

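Emit:
send_rows(rows=[{"dx":0,"dy":0,"dz":0,"roll":0,"jaw":-1},{"dx":0,"dy":0,"dz":0,"roll":0,"jaw":-1},{"dx":0,"dy":0,"dz":0,"roll":0,"jaw":-1},{"dx":0,"dy":0,"dz":0,"roll":0,"jaw":-1},{"dx":0,"dy":0,"dz":0,"roll":0,"jaw":-1},{"dx":0,"dy":0,"dz":0,"roll":0,"jaw":-1},{"dx":0,"dy":0,"dz":0,"roll":0,"jaw":-1},{"dx":0,"dy":0,"dz":0,"roll":0,"jaw":-1}])

```text
time_s: 4.42
ee_pos: [0.5122, 0.0014, 0.0075]
eef_rot: [-3.142, -0.0, -0.181]
force: [-0.4, 0.4, -0.1]
grip_width: 0.0937
grip_force: 0.0
```

Run:
```python
from h import *
o=get_obs();t=np.array(o['ee_pos']);print(t,o['grip_width'],o['eef_rot'],o['force'])
y=o['eef_rot'][2];c,s=np.cos(y),np.sin(y)
for n in('side','scene'):
    f,P=cam(n)
    D=P-t; x=c*D[...,0]+s*D[...,1]; yy=s*D[...,0]-c*D[...,1]; z=P[...,2]
    for sg in(-1,1):
        m=(abs(x)<.013)&(sg*yy>.042)&(sg*yy<.065)&(z<.11)
        q=z[m]; print(n,sg,m.sum(),np.histogram(q,bins=np.arange(-.005,.1,.005))[0])
        m&=z>.025
        if m.sum(): print(' yrange',yy[m].min(),yy[m].max(),'x',x[m].min(),x[m].max(), 'zlow',np.percentile(q[q>.006],[1,5,20]))
    if n=='side': cv2.imwrite('pics/s3.png',cv2.resize(f[210:330,180:340][:,:,::-1],None,fx=4.5,fy=4.5,interpolation=2))
```

```text
[0.5122046  0.00137199 0.00748266] 0.09374687429206875 [-3.14157909e+00 -8.08592100e-05 -1.81488741e-01] [-0.37453776  0.39472717 -0.05393485]
side -1 343 [ 23 107   0   0   0   0   0   0   3   8  14  20  14  19  20  16  23  16
  22  16]
 yrange -0.060384372251696065 -0.04829401571702667 x -0.01227172380207311 0.007614072516444484 zlow [0.04004246 0.04515756 0.05483775]
side 1 244 [28 45  1  0  0  0  0  2  8 18 17 18 11 16 16  9 10 11  9 11]
 yrange 0.044956568192607335 0.057631429221906116 x -0.012550765696358374 0.007735252192348336 zlow [0.03461288 0.0384337  0.04603935]
scene -1 286 [80 25  0  0  0  0  0  0  3 13 18 13 16 19 18 11 20 20 17  7]
 yrange -0.06204105406738648 -0.048637797385539215 x -0.008763714223184404 0.012569057316501243 zlow [0.03887725 0.04208376 0.05082209]
scene 1 290 [49  8  0  0  0  0  1  7  9 18 20 12 16 14 19 18 15 17 14 16]
 yrange 0.04362016192964059 0.05899456945060035 x -0.008834364637403242 0.012948333677556618 zlow [0.03344273 0.03749448 0.04776499]
```

View pics/s3.png

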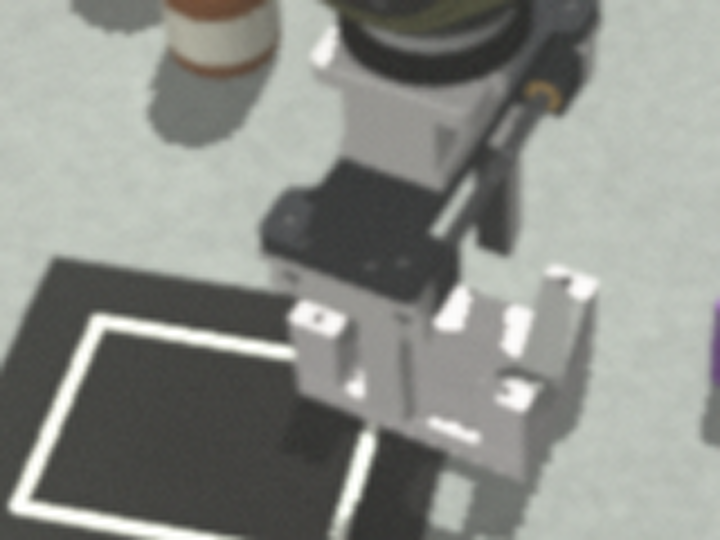

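The fingertips swing back when open: they stand about 26 mm above the TCP plane at full opening, so the jaws closed above the base. I'll go about 15 mm lower for the 76 mm grip.

Emit:
send_rows(rows=[{"dx":0,"dy":0,"dz":5,"roll":0,"jaw":-1},{"dx":0,"dy":0,"dz":5,"roll":0,"jaw":-1},{"dx":0,"dy":0,"dz":5,"roll":0,"jaw":-1},{"dx":0,"dy":0,"dz":0,"roll":0,"jaw":-1},{"dx":0,"dy":0,"dz":0,"roll":0,"jaw":1},{"dx":0,"dy":0,"dz":0,"roll":0,"jaw":1},{"dx":0,"dy":0,"dz":0,"roll":0,"jaw":1},{"dx":0,"dy":0,"dz":0,"roll":0,"jaw":1}], force=12)

```text
time_s: 5.18
ee_pos: [0.5123, 0.0014, -0.0074]
eef_rot: [-3.142, -0.0, -0.181]
force: [0.4, -0.2, -0.3]
grip_width: 0.0707
grip_force: 0.0
```

Run:
```python
from h import *
o=get_obs();t=np.array(o['ee_pos']);print(t,o['grip_width'],o['grip_force'],o['eef_rot'],o['force'],grasp_offset if 'grasp_offset' in globals() else '')
y=o['eef_rot'][2];c,s=np.cos(y),np.sin(y)
for n in('side','scene'):
    f,P=cam(n)
    D=P-t; x=c*D[...,0]+s*D[...,1]; yy=s*D[...,0]-c*D[...,1]; z=P[...,2]
    for sg in(-1,1):
        m=(abs(x)<.010)&(sg*yy>.038)&(sg*yy<.055)&(z<.11)
        q=z[m]; print(n,sg,m.sum(),np.histogram(q,bins=np.arange(-.005,.1,.005))[0])
```

```text
[ 0.51231566  0.0013514  -0.00737476] 0.07068943174441562 0.0 [-3.14156815e+00 -3.47544797e-04 -1.81456875e-01] [ 0.37821505 -0.24429715 -0.33080587] 0.0188
side -1 190 [14 63  6  7  2  0  1 12 13 13 13 11 11 12 12  0  0  0  0  0]
side 1 13 [3 6 0 0 0 0 1 0 0 0 1 0 0 0 0 0 0 0 0 0]
scene -1 172 [49 23  9  6  1  0  9  6 12 10 11  7  6  5  4  4  4  1  2  3]
scene 1 33 [10  2  0  0  1  0  3  2  0  1  1  1  0  4  2  3  1  1  0  0]
```

Emit:
send_rows(rows=[{"dx":0,"dy":0,"dz":0,"roll":0,"jaw":-1},{"dx":0,"dy":0,"dz":0,"roll":0,"jaw":-1},{"dx":0,"dy":0,"dz":0,"roll":0,"jaw":-1},{"dx":0,"dy":0,"dz":0,"roll":0,"jaw":-1},{"dx":0,"dy":0,"dz":-20,"roll":0,"jaw":-1},{"dx":0,"dy":0,"dz":-30,"roll":0,"jaw":-1},{"dx":0,"dy":0,"dz":-30,"roll":0,"jaw":-1},{"dx":0,"dy":0,"dz":-20,"roll":0,"jaw":-1},{"dx":0,"dy":0,"dz":-10,"roll":0,"jaw":-1},{"dx":0,"dy":0,"dz":0,"roll":0,"jaw":-1},{"dx":0,"dy":0,"dz":0,"roll":0,"jaw":-1}])

```text
time_s: 6.2
ee_pos: [0.5119, 0.0014, 0.1017]
eef_rot: [3.142, 0.0, -0.182]
force: [-0.6, 0.5, -0.3]
grip_width: 0.0937
grip_force: 0.0
```

```bash
cat > tips.py <<'E'
from h import *
o=get_obs();t=np.array(o['ee_pos']);print(np.round(t,4),o['grip_width'])
y=o['eef_rot'][2];c,s=np.cos(y),np.sin(y);w=o['grip_width']/2
for n in('side','scene','wrist'):
    f,P=cam(n)
    D=P-t; x=c*D[...,0]+s*D[...,1]; yy=s*D[...,0]-c*D[...,1]; z=D[...,2]
    for sg in(-1,1):
        m=(abs(x)<.010)&(sg*yy>w-.008)&(sg*yy<w+.02)&(z<.08)&(P[...,2]>.06)
        q=z[m]
        if len(q)>5: print(n,sg,len(q),'min',np.round(np.percentile(q,[0,2,5])*1000,1),np.histogram(q*1000,bins=np.arange(-10,70,5))[0])
E
python3 tips.py
```

```text
[0.5119 0.0014 0.1017] 0.09371666419791634
side -1 140 min [37.3 37.6 38.9] [ 0  0  0  0  0  0  0  0  0 10 15 14 14 20 15]
side 1 143 min [25.3 29.1 30.6] [ 0  0  0  0  0  0  0  6 14 15 17 16 16 14 15]
scene -1 146 min [27.8 32.9 35.3] [ 0  0  0  0  0  0  0  2  5 14 16 14 20 11 16]
scene 1 170 min [25.  26.3 29.4] [ 0  0  0  0  0  0  0 12 17 18 13 15 16 16 15]
wrist -1 2728 min [25.  28.5 31.7] [  0   0   0   0   0   0   1  89 159 188 211 213 240 268 289]
wrist 1 2729 min [25.6 28.5 31.5] [  0   0   0   0   0   0   0  94 153 187 212 213 244 261 299]
```

Emit:
send_rows(rows=[{"dx":0,"dy":0,"dz":0,"roll":0,"jaw":-0.62},{"dx":0,"dy":0,"dz":0,"roll":0,"jaw":-0.62},{"dx":0,"dy":0,"dz":0,"roll":0,"jaw":-0.62},{"dx":0,"dy":0,"dz":0,"roll":0,"jaw":-0.62},{"dx":0,"dy":0,"dz":0,"roll":0,"jaw":-0.62}])

```text
time_s: 6.77
ee_pos: [0.5122, 0.0014, 0.1024]
eef_rot: [3.142, 0.0, -0.182]
force: [0.4, -0.5, -0.4]
grip_width: 0.0761
grip_force: 0.0
```

```bash
python3 tips.py
```

```text
[0.5122 0.0014 0.1024] 0.07609153508755782
side -1 141 min [36.1 37.2 39. ] [ 0  0  0  0  0  0  0  0  0 11 15 18 14 17 17]
side 1 132 min [26.7 28.5 30.5] [ 0  0  0  0  0  0  0  6 17 13 12 13 12 18 13]
scene -1 125 min [24.7 34.7 35.7] [ 0  0  0  0  0  0  1  0  3 15 15 10  9 17 15]
scene 1 157 min [25.4 26.6 28.6] [ 0  0  0  0  0  0  0 12 15 16 14 18 10 17 13]
wrist -1 2401 min [26.3 29.5 32.4] [  0   0   0   0   0   0   0  58 137 170 181 198 211 243 249]
wrist 1 2401 min [26.1 29.4 32.6] [  0   0   0   0   0   0   0  61 128 170 182 206 214 233 269]
```

Emit:
send_rows(rows=[{"dx":0,"dy":0,"dz":0,"roll":0,"jaw":0.23},{"dx":0,"dy":0,"dz":0,"roll":0,"jaw":0.23},{"dx":0,"dy":0,"dz":0,"roll":0,"jaw":0.23},{"dx":0,"dy":0,"dz":0,"roll":0,"jaw":0.23},{"dx":0,"dy":0,"dz":0,"roll":0,"jaw":0.23},{"dx":0,"dy":0,"dz":0,"roll":0,"jaw":0.23},{"dx":0,"dy":0,"dz":0,"roll":0,"jaw":0.23},{"dx":0,"dy":0,"dz":0,"roll":0,"jaw":0.23}])

```text
time_s: 7.58
ee_pos: [0.5122, 0.0014, 0.1025]
eef_rot: [-3.142, -0.0, -0.181]
force: [-0.7, 0.1, 0.1]
grip_width: 0.0363
grip_force: 0.0
```

```bash
python3 tips.py
```

```text
[0.5122 0.0014 0.1025] 0.03625468798218048
side -1 83 min [37.9 38.2 38.3] [ 0  0  0  0  0  0  0  0  0 13 14 13 17 18  8]
side 1 113 min [26.7 27.5 28.4] [ 0  0  0  0  0  0  0  9 14 16 16 12 21 11 10]
scene -1 124 min [33.3 34.5 35.8] [ 0  0  0  0  0  0  0  0  4 15 11 11 15 12 16]
scene 1 152 min [24.6 26.8 28.2] [ 0  0  0  0  0  0  1 11 14 15 14 14 14 14 15]
wrist -1 1859 min [26.3 30.1 32.9] [  0   0   0   0   0   0   0  37 102 128 148 153 173 174 209]
wrist 1 1857 min [26.1 29.9 32.9] [  0   0   0   0   0   0   0  39 104 122 152 157 167 179 201]
```

The fingertips sit a constant 25 mm above the reported TCP at every opening, seen in all three cameras. From here I command z 25 mm lower.

Emit:
send_rows(rows=[{"dx":0,"dy":0,"dz":0,"roll":0,"jaw":-1},{"dx":0,"dy":0,"dz":0,"roll":0,"jaw":-1},{"dx":0,"dy":0,"dz":0,"roll":0,"jaw":-1},{"dx":0,"dy":0,"dz":0,"roll":0,"jaw":-1},{"dx":0,"dy":0,"dz":0,"roll":0,"jaw":-1},{"dx":0,"dy":0,"dz":0,"roll":0,"jaw":-1},{"dx":0,"dy":0,"dz":20,"roll":0,"jaw":-1},{"dx":0,"dy":0,"dz":25,"roll":0,"jaw":-1},{"dx":0,"dy":0,"dz":25,"roll":0,"jaw":-1},{"dx":0,"dy":0,"dz":20,"roll":0,"jaw":-1},{"dx":0,"dy":0,"dz":10,"roll":0,"jaw":-1},{"dx":0,"dy":0,"dz":0,"roll":0,"jaw":-1}])

```text
time_s: 8.73
ee_pos: [0.5111, 0.0014, 0.0007]
eef_rot: [3.141, 0.003, -0.182]
force: [-0.2, -0.5, 0.1]
grip_width: 0.0941
grip_force: 0.0
```

Emit:
send_rows(rows=[{"dx":0,"dy":0,"dz":6,"roll":0,"jaw":-1},{"dx":0,"dy":0,"dz":6,"roll":0,"jaw":-1},{"dx":0,"dy":0,"dz":5,"roll":0,"jaw":-1},{"dx":0,"dy":0,"dz":4,"roll":0,"jaw":-1},{"dx":0,"dy":0,"dz":0,"roll":0,"jaw":-1},{"dx":0,"dy":0,"dz":0,"roll":0,"jaw":1},{"dx":0,"dy":0,"dz":0,"roll":0,"jaw":1},{"dx":0,"dy":0,"dz":0,"roll":0,"jaw":1},{"dx":0,"dy":0,"dz":0,"roll":0,"jaw":1},{"dx":0,"dy":0,"dz":0,"roll":0,"jaw":1}], force=12)

```text
time_s: 9.57
ee_pos: [0.5124, 0.0014, -0.0183]
eef_rot: [-3.141, -0.001, -0.182]
force: [-1.3, 0.1, 2.7]
grip_width: 0.0759
grip_force: 12.0
```

Emit:
send_rows(rows=[{"dx":3,"dy":-3,"dz":0,"roll":0,"jaw":1},{"dx":6.5,"dy":-6.2,"dz":0,"roll":0,"jaw":1},{"dx":7.5,"dy":-7.2,"dz":0,"roll":0,"jaw":1},{"dx":8,"dy":-7.6,"dz":0,"roll":0,"jaw":1},{"dx":8,"dy":-7.6,"dz":0,"roll":0,"jaw":1},{"dx":8,"dy":-7.6,"dz":0,"roll":0,"jaw":1},{"dx":8,"dy":-7.6,"dz":0,"roll":0,"jaw":1},{"dx":8,"dy":-7.6,"dz":0,"roll":0,"jaw":1},{"dx":8,"dy":-7.6,"dz":0,"roll":0,"jaw":1},{"dx":7,"dy":-6.7,"dz":0,"roll":0,"jaw":1},{"dx":5,"dy":-4.7,"dz":0,"roll":0,"jaw":1},{"dx":3,"dy":-2.7,"dz":0,"roll":0,"jaw":1}], force=20)

```text
time_s: 10.57
ee_pos: [0.6044, 0.0616, -0.0183]
eef_rot: [3.14, 0.002, -0.181]
force: [-9.7, -5.2, 11.1]
grip_width: 0.0756
grip_force: 20.0
```

Emit:
send_rows(rows=[{"dx":0,"dy":0,"dz":0,"roll":-2.6,"jaw":1},{"dx":0,"dy":0,"dz":0,"roll":-2.7,"jaw":1},{"dx":0,"dy":0,"dz":0,"roll":-2.7,"jaw":1},{"dx":0,"dy":0,"dz":0,"roll":-2.7,"jaw":1},{"dx":0,"dy":0,"dz":0,"roll":-2.7,"jaw":1},{"dx":0,"dy":0,"dz":0,"roll":0,"jaw":1},{"dx":0,"dy":0,"dz":0,"roll":0,"jaw":1},{"dx":0,"dy":0,"dz":0,"roll":0,"jaw":1},{"dx":0,"dy":0,"dz":0,"roll":0,"jaw":1}])

```text
time_s: 11.32
ee_pos: [0.6047, 0.0618, -0.0183]
eef_rot: [3.141, -0.0, 0.051]
force: [-1.5, -0.2, 5.9]
grip_width: 0.0756
grip_force: 20.0
```

Run:
```python
from h import *
o=get_obs();print(np.round(o['ee_pos'],4),np.round(o['eef_rot'],3),o['grip_width'],o['grip_force'])
for n in('side','scene','wrist'):
    f,P=cam(n);z=P[...,2];t=o['ee_pos']
    c,s=np.cos(.052),np.sin(.052);D=P-t;x=c*D[...,0]+s*D[...,1];y=-s*D[...,0]+c*D[...,1]
    T=(z>.047)&(z<.058)&(abs(y)<.042)&(abs(x)>.025)&(abs(x)<.07);q=P[T]
    print(n,T.sum(),cv2.minAreaRect(q[:,:2].astype(np.float32)),x[T].min(),x[T].max(),y[T].min(),y[T].max())
```

```text
[ 0.6047  0.0618 -0.0183] [ 3.141 -0.     0.051] 0.07555485605113119 20.000305473804474
side 209 ((0.5574735403060913, 0.060254864394664764), (0.0226560328155756, 0.07889460772275925), 2.8343775272369385) -0.05868972147174385 -0.03601965525804613 -0.038518912656285875 0.040393218720116475
scene 188 ((0.6177997589111328, 0.06348828971385956), (0.09038873016834259, 0.07612398266792297), 1.9578980207443237) -0.032725432107740746 0.0585243887662261 -0.0376056930756688 0.03857380800835822
wrist 7571 ((0.603306233882904, 0.06158263981342316), (0.11317236721515656, 0.07657664269208908), 2.8557791709899902) -0.05806968038559227 0.05517863874957254 -0.0384853086342664 0.03829151005408559
```

The V-block is in the mark: it stands at (0.6035, 0.0616) with yaw 2.9°, against the target (0.6043, 0.0618) with 3.0°. I release, rise and go over the barrel.

Emit:
send_rows(rows=[{"dx":0,"dy":0,"dz":0,"roll":0,"jaw":-1},{"dx":0,"dy":0,"dz":0,"roll":0,"jaw":-1},{"dx":0,"dy":0,"dz":0,"roll":0,"jaw":-1},{"dx":0,"dy":0,"dz":0,"roll":0,"jaw":-1},{"dx":0,"dy":0,"dz":-10,"roll":0,"jaw":-1},{"dx":0,"dy":0,"dz":-20,"roll":0,"jaw":-1},{"dx":0,"dy":0,"dz":-25,"roll":0,"jaw":-1},{"dx":0,"dy":0,"dz":-25,"roll":0,"jaw":-1},{"dx":0,"dy":0,"dz":-25,"roll":0,"jaw":-1},{"dx":0,"dy":0,"dz":-20,"roll":0,"jaw":-1},{"dx":0,"dy":0,"dz":-10,"roll":0,"jaw":-1},{"dx":0,"dy":0,"dz":0,"roll":0,"jaw":-1}])

```text
time_s: 12.47
ee_pos: [0.6056, 0.0618, 0.1192]
eef_rot: [3.142, -0.004, 0.052]
force: [0.8, -0.4, -0.1]
grip_width: 0.0943
grip_force: 0.0
```

Emit:
send_rows(rows=[{"dx":-9.1,"dy":31.7,"dz":0,"roll":0,"jaw":-1},{"dx":-9.1,"dy":31.7,"dz":0,"roll":0,"jaw":-1},{"dx":-9.1,"dy":31.7,"dz":0,"roll":0,"jaw":-1},{"dx":-9.1,"dy":31.7,"dz":0,"roll":0,"jaw":-1},{"dx":-9.1,"dy":31.7,"dz":0,"roll":0,"jaw":-1},{"dx":-9.1,"dy":31.7,"dz":0,"roll":0,"jaw":-1},{"dx":-9.1,"dy":31.7,"dz":0,"roll":0,"jaw":-1},{"dx":-9.1,"dy":31.7,"dz":0,"roll":0,"jaw":-1},{"dx":-9.1,"dy":31.7,"dz":0,"roll":0,"jaw":-1},{"dx":-9.1,"dy":31.7,"dz":0,"roll":0,"jaw":-1},{"dx":-9.1,"dy":31.7,"dz":0,"roll":0,"jaw":-1},{"dx":-9.1,"dy":31.7,"dz":0,"roll":0,"jaw":-1}])

```text
time_s: 13.47
ee_pos: [0.5144, -0.325, 0.115]
eef_rot: [-3.14, 0.002, 0.052]
force: [0.4, -0.1, -0.0]
grip_width: 0.094
grip_force: 0.0
```

Emit:
send_rows(rows=[{"dx":0,"dy":0,"dz":-10,"roll":-6.5,"jaw":-1},{"dx":0,"dy":0,"dz":-10,"roll":-6.5,"jaw":-1},{"dx":0,"dy":0,"dz":0,"roll":-6.5,"jaw":-1},{"dx":0,"dy":0,"dz":0,"roll":-6.5,"jaw":-1},{"dx":0,"dy":0,"dz":0,"roll":-6.5,"jaw":-1},{"dx":0,"dy":0,"dz":0,"roll":-6.5,"jaw":-1},{"dx":0,"dy":0,"dz":0,"roll":-6.5,"jaw":-1},{"dx":0,"dy":0,"dz":0,"roll":-6.5,"jaw":-1},{"dx":0,"dy":0,"dz":0,"roll":-6.1,"jaw":-1},{"dx":0,"dy":0,"dz":0,"roll":0,"jaw":-1},{"dx":0,"dy":0,"dz":0,"roll":0,"jaw":-1}])

```text
time_s: 14.38
ee_pos: [0.5151, -0.3236, 0.1353]
eef_rot: [-3.14, -0.0, 1.063]
force: [0.2, 0.4, 0.6]
grip_width: 0.0945
grip_force: 0.0
```

Run:
```python
from h import *
o=get_obs();t=np.array(o['ee_pos']);print(np.round(t,4),np.round(o['eef_rot'],3))
f,P=cam('wrist','wrist2.png');z=P[...,2]
B=(z>.034)&(z<.055)&(np.hypot(P[...,0]-.515,P[...,1]+.32)<.1); q=P[B]
r=cv2.minAreaRect(q[:,:2].astype(np.float32));print('wrist rect',r,len(q),q[:,2].max())
c0=np.array(r[0]);a=np.radians(r[2]); a=a if r[1][0]>r[1][1] else a+np.pi/2
ax=np.array([np.cos(a),np.sin(a)]);ax*=np.sign(ax[1]);n=np.array([-ax[1],ax[0]])
s=(q[:,:2]-c0)@ax;w=(q[:,:2]-c0)@n
for k in np.arange(-.08,.08,.008):
    m=(s>k)&(s<k+.008)
    if m.sum(): print(round(k,3),m.sum(),np.round([w[m].min(),w[m].max(),q[m,2].max()],4))
d=np.load('scene0.npz')['P']
x=(d[...,:2]-c0)@ax;y=(d[...,:2]-c0)@n
m=(abs(x)<.05)&(abs(y)<.11)&(d[...,2]>.02)&~((abs(y)<.03));print('obst',m.sum(),d[m].max(0) if m.any() else '')
# block check
s_,S=cam('scene');zz=S[...,2];T=(zz>.047)&(zz<.058)&(np.hypot(S[...,0]-.604,S[...,1]-.062)<.075);print('vb',cv2.minAreaRect(S[T][:,:2].astype(np.float32)))
```

```text
[ 0.5151 -0.3236  0.1353] [-3.14  -0.     1.063]
wrist rect ((0.5198631286621094, -0.3186001777648926), (0.1446903496980667, 0.03427788242697716), 61.54682159423828) 6403 0.048205598218589676
-0.08 9 [-0.015   0.0145  0.0448]
-0.072 302 [-0.016   0.0164  0.0469]
-0.064 308 [-0.016   0.0171  0.0476]
-0.056 324 [-0.0169  0.017   0.0475]
-0.048 328 [-0.0168  0.0169  0.0473]
-0.04 340 [-0.0168  0.0166  0.0482]
-0.032 343 [-0.0167  0.0164  0.0472]
-0.024 354 [-0.0167  0.0171  0.047 ]
-0.016 355 [-0.0166  0.017   0.0472]
-0.008 369 [-0.0166  0.0168  0.0471]
-0.0 377 [-0.0165  0.0166  0.047 ]
0.008 377 [-0.0165  0.0164  0.0476]
0.016 388 [-0.0164  0.017   0.0478]
0.024 395 [-0.0164  0.0169  0.047 ]
0.032 406 [-0.0171  0.0167  0.0476]
0.04 413 [-0.0171  0.0165  0.0471]
0.048 429 [-0.017   0.0171  0.0473]
0.056 320 [-0.0162  0.017   0.0465]
0.064 248 [-0.0105  0.0103  0.0416]
0.072 18 [-0.0073  0.0062  0.0375]
obst 0 
vb ((0.606650173664093, 0.06259243190288544), (0.11351796984672546, 0.0779985561966896), 2.2336084842681885)
```

View pics/wrist2.png

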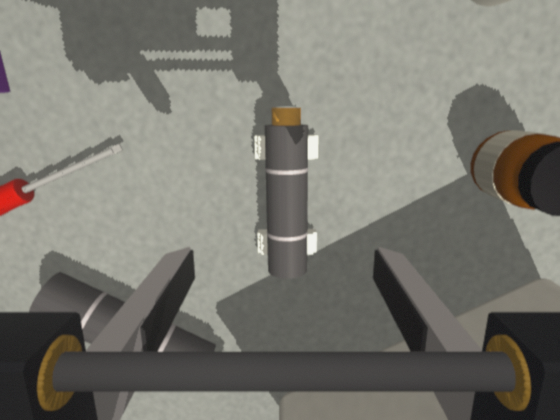

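Wrist view: the barrel is centred at (287,195), nose up at (286,115), in its rest, with the decoy (lower left) and the jar (right) clear of the fingers. I descend and grip.

Emit:
send_rows(rows=[{"dx":-0.4,"dy":1.8,"dz":10,"roll":-0.6,"jaw":-1},{"dx":0,"dy":0,"dz":20,"roll":0,"jaw":-1},{"dx":0,"dy":0,"dz":20,"roll":0,"jaw":-1},{"dx":0,"dy":0,"dz":20,"roll":0,"jaw":-1},{"dx":0,"dy":0,"dz":20,"roll":0,"jaw":-1},{"dx":0,"dy":0,"dz":20,"roll":0,"jaw":-1},{"dx":0,"dy":0,"dz":15,"roll":0,"jaw":-1},{"dx":0,"dy":0,"dz":12,"roll":0,"jaw":-1},{"dx":0,"dy":0,"dz":8,"roll":0,"jaw":-1},{"dx":0,"dy":0,"dz":4,"roll":0,"jaw":-1},{"dx":0,"dy":0,"dz":0,"roll":0,"jaw":-1},{"dx":0,"dy":0,"dz":0,"roll":0,"jaw":-1}])

```text
time_s: 15.48
ee_pos: [0.5172, -0.3252, -0.0121]
eef_rot: [3.141, 0.0, 1.077]
force: [0.2, 0.3, 0.5]
grip_width: 0.0938
grip_force: 0.0
```

Emit:
send_rows(rows=[{"dx":0,"dy":0,"dz":0,"roll":0,"jaw":1},{"dx":0,"dy":0,"dz":0,"roll":0,"jaw":1},{"dx":0,"dy":0,"dz":0,"roll":0,"jaw":1},{"dx":0,"dy":0,"dz":0,"roll":0,"jaw":1},{"dx":0,"dy":0,"dz":0,"roll":0,"jaw":1},{"dx":0,"dy":0,"dz":0,"roll":0,"jaw":1},{"dx":0,"dy":0,"dz":0,"roll":0,"jaw":1},{"dx":0,"dy":0,"dz":0,"roll":0,"jaw":1},{"dx":0,"dy":0,"dz":0,"roll":0,"jaw":1},{"dx":0,"dy":0,"dz":0,"roll":0,"jaw":1},{"dx":0,"dy":0,"dz":0,"roll":0,"jaw":1},{"dx":0,"dy":0,"dz":0,"roll":0,"jaw":1}], force=40)

```text
time_s: 16.48
ee_pos: [0.5169, -0.3251, -0.0126]
eef_rot: [3.142, -0.0, 1.077]
force: [1.1, -0.5, -0.1]
grip_width: 0.0352
grip_force: 40.0
```

Emit:
send_rows(rows=[{"dx":0,"dy":0,"dz":-4,"roll":0,"jaw":1},{"dx":0,"dy":0,"dz":-8,"roll":0,"jaw":1},{"dx":0,"dy":0,"dz":-12,"roll":0,"jaw":1},{"dx":0,"dy":0,"dz":-14,"roll":0,"jaw":1},{"dx":0,"dy":0,"dz":-14,"roll":0,"jaw":1},{"dx":0,"dy":0,"dz":-14,"roll":0,"jaw":1},{"dx":0,"dy":0,"dz":-14,"roll":0,"jaw":1},{"dx":0,"dy":0,"dz":-14,"roll":0,"jaw":1},{"dx":0,"dy":0,"dz":-14,"roll":0,"jaw":1},{"dx":0,"dy":0,"dz":-14,"roll":0,"jaw":1},{"dx":0,"dy":0,"dz":-8,"roll":0,"jaw":1},{"dx":0,"dy":0,"dz":0,"roll":0,"jaw":1}])

```text
time_s: 17.48
ee_pos: [0.5175, -0.3255, 0.1201]
eef_rot: [3.138, 0.0, 1.077]
force: [0.4, 0.3, -2.6]
grip_width: 0.035
grip_force: 40.0
```

```bash
cat > held.py <<'E'
from h import *
o=get_obs();t=np.array(o['ee_pos']);yw=o['eef_rot'][2];print(np.round(t,4),np.round(o['eef_rot'],3),'w',o['grip_width'],o['grip_force'],np.round(o['force'],1),o['time_s'])
c,s=np.cos(yw),np.sin(yw)
for n in('wrist','scene','side'):
    f,P=cam(n);D=P-t
    x=c*D[...,0]+s*D[...,1];y=s*D[...,0]-c*D[...,1];z=D[...,2]
    m=(abs(x)<.11)&(abs(x)>.018)&(abs(y)<.022)&(z>.02)&(z<.075)
    if n!='wrist': m&=P[...,2]>.045
    X,Y,Z=x[m],y[m],z[m]
    print(n,m.sum(),'x',np.round([X.min(),X.max()],4),'len',round(np.ptp(X),4))
    for a,b in((-.06,-.02),(.02,.06)):
        k=(X>a)&(X<b)
        if k.sum()>5: print('  ',a,'ztop',round(np.percentile(Z[k],95),4),'y',np.round([Y[k].min(),Y[k].max()],4))
E
python3 held.py
```

```text
[ 0.5175 -0.3255  0.1201] [3.138 0.    1.077] w 0.03498015817321222 39.995774030685425 [ 0.4  0.3 -2.6] 17.4833
wrist 13580 x [-0.0661  0.079 ] len 0.1451
   -0.06 ztop 0.0588 y [-0.0187  0.017 ]
   0.02 ztop 0.0587 y [-0.0189  0.0169]
scene 567 x [-0.0692  0.0841] len 0.1533
   -0.06 ztop 0.0562 y [-0.0179  0.0123]
   0.02 ztop 0.0561 y [-0.0175  0.0184]
side 538 x [-0.0685  0.0816] len 0.15
   -0.06 ztop 0.0558 y [-0.0219  0.0082]
   0.02 ztop 0.057 y [-0.0219  0.009 ]
```

Emit:
send_rows(rows=[{"dx":0,"dy":0,"dz":0,"roll":4,"jaw":1},{"dx":0,"dy":0,"dz":0,"roll":6,"jaw":1},{"dx":0,"dy":0,"dz":0,"roll":6.5,"jaw":1},{"dx":0,"dy":0,"dz":0,"roll":6.5,"jaw":1},{"dx":0,"dy":0,"dz":0,"roll":6.5,"jaw":1},{"dx":0,"dy":0,"dz":0,"roll":6.5,"jaw":1},{"dx":0,"dy":0,"dz":0,"roll":6.5,"jaw":1},{"dx":0,"dy":0,"dz":0,"roll":6.5,"jaw":1},{"dx":0,"dy":0,"dz":0,"roll":6,"jaw":1},{"dx":0,"dy":0,"dz":0,"roll":3.8,"jaw":1},{"dx":0,"dy":0,"dz":0,"roll":0,"jaw":1}])

```text
time_s: 18.55
ee_pos: [0.5165, -0.3248, 0.1164]
eef_rot: [-3.141, 0.001, 0.047]
force: [1.0, -0.6, -1.8]
grip_width: 0.0351
grip_force: 40.0
```

Emit:
send_rows(rows=[{"dx":3.5,"dy":-12.8,"dz":0,"roll":0,"jaw":1},{"dx":6.9,"dy":-25,"dz":0,"roll":0,"jaw":1},{"dx":9.9,"dy":-36,"dz":0,"roll":0,"jaw":1},{"dx":9.9,"dy":-36,"dz":0,"roll":0,"jaw":1},{"dx":9.9,"dy":-36,"dz":0,"roll":0,"jaw":1},{"dx":9.9,"dy":-36,"dz":0,"roll":0,"jaw":1},{"dx":9.9,"dy":-36,"dz":0,"roll":0,"jaw":1},{"dx":9.9,"dy":-36,"dz":0,"roll":0,"jaw":1},{"dx":9.9,"dy":-36,"dz":0,"roll":0,"jaw":1},{"dx":9.9,"dy":-36,"dz":0,"roll":0,"jaw":1},{"dx":9.9,"dy":-36,"dz":0,"roll":0,"jaw":1},{"dx":6.3,"dy":-20.6,"dz":0,"roll":0,"jaw":1}])

```text
time_s: 19.55
ee_pos: [0.6029, 0.0665, 0.1171]
eef_rot: [-3.141, 0.001, 0.056]
force: [0.2, -0.4, -2.2]
grip_width: 0.0348
grip_force: 40.0
```

```bash
cat >> held.py <<'E'
f,P=cam('wrist');z=P[...,2];T=(z>.046)&(z<.058)&(np.hypot(P[...,0]-.604,P[...,1]-.062)<.075);print('vb wrist',T.sum(),cv2.minAreaRect(P[T][:,:2].astype(np.float32)))
E
python3 held.py
```

```text
[0.6029 0.0665 0.1171] [-3.141e+00  1.000e-03  5.600e-02] w 0.03483096626843819 39.995779395103455 [ 0.2 -0.4 -2.2] 19.55
wrist 13538 x [-0.0669  0.0786] len 0.1454
   -0.06 ztop 0.0588 y [-0.0176  0.0177]
   0.02 ztop 0.0587 y [-0.0178  0.018 ]
scene 791 x [-0.0561  0.0833] len 0.1394
   -0.06 ztop 0.0522 y [-0.021   0.0122]
   0.02 ztop 0.0573 y [-0.0213  0.015 ]
side 756 x [-0.0676  0.0769] len 0.1445
   -0.06 ztop 0.0595 y [-0.0195  0.0124]
   0.02 ztop 0.0454 y [-0.0191 -0.0131]
vb wrist 777 ((0.6489172577857971, 0.06392861902713776), (0.021955763921141624, 0.07616953551769257), 2.9348342418670654)
```

Emit:
send_rows(rows=[{"dx":0,"dy":0,"dz":0,"roll":0,"jaw":1},{"dx":0,"dy":0,"dz":0,"roll":0,"jaw":1},{"dx":0,"dy":0,"dz":0,"roll":0,"jaw":1}])

```text
time_s: 20.0
ee_pos: [0.6031, 0.0613, 0.1175]
eef_rot: [3.142, 0.0, 0.05]
force: [0.3, -0.6, -3.0]
grip_width: 0.035
grip_force: 40.0
```

Emit:
send_rows(rows=[{"dx":1.7,"dy":-0.4,"dz":6,"roll":0,"jaw":1},{"dx":0,"dy":0,"dz":11,"roll":0,"jaw":1},{"dx":0,"dy":0,"dz":14,"roll":0,"jaw":1},{"dx":0,"dy":0,"dz":14,"roll":0,"jaw":1},{"dx":0,"dy":0,"dz":14,"roll":0,"jaw":1},{"dx":0,"dy":0,"dz":14,"roll":0,"jaw":1},{"dx":0,"dy":0,"dz":12,"roll":0,"jaw":1},{"dx":0,"dy":0,"dz":8,"roll":0,"jaw":1},{"dx":0,"dy":0,"dz":4,"roll":0,"jaw":1},{"dx":0,"dy":0,"dz":0,"roll":0,"jaw":1},{"dx":0,"dy":0,"dz":0,"roll":0,"jaw":1}])

```text
time_s: 20.92
ee_pos: [0.6051, 0.0627, 0.0207]
eef_rot: [3.142, -0.0, 0.051]
force: [0.6, -0.4, -2.8]
grip_width: 0.0348
grip_force: 40.0
```

Run:
```python
from h import *
o=get_obs();print(np.round(o['ee_pos'],4),np.round(o['eef_rot'],4),np.round(o['force'],1))
f,P=cam('wrist','wrist3.png');z=P[...,2];t=np.array([.604,.0616,0])
c,s=np.cos(.0512),np.sin(.0512);D=P-t;x=c*D[...,0]+s*D[...,1];y=-s*D[...,0]+c*D[...,1]
m=(abs(x)>.025)&(abs(x)<.085)&(abs(y)<.022)&(z>.06)&(z<.095);print('barrel x',x[m].min(),x[m].max())
for a,b in((.02,.04),(.04,.06)):
    k=m&(x>a)&(x<b);print(a,'y',y[k].min(),y[k].max(),'ztop',np.percentile(z[k],95))
T=(z>.046)&(z<.058)&(abs(y)<.05)&(abs(y)>.024)&(abs(x)<.07);print('vb',cv2.minAreaRect(P[T][:,:2].astype(np.float32)))
```

```text
[0.6051 0.0627 0.0207] [ 3.1416e+00 -5.0000e-04  5.0600e-02] [ 0.6 -0.4 -2.8]
barrel x -0.06540313212931566 0.07965678749681944
0.02 y -0.0168042519607911 0.01875301240371732 ztop 0.07953269596542642
0.04 y -0.016977739459268094 0.0183794407864687 ztop 0.07951831452137424
vb ((0.6064684987068176, 0.06192364543676376), (0.10725601762533188, 0.07631074637174606), 2.6384382247924805)
```

View pics/wrist3.png

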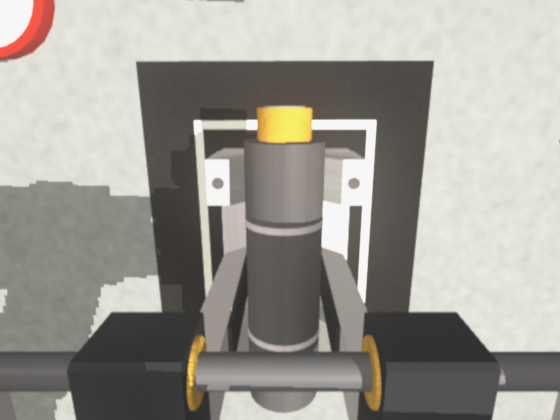

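Wrist view: the barrel is over the groove, nose to the lamp at (285,125), block inside the tape, and about 0.9 mm off to +y. I correct that and lower gently.

Emit:
send_rows(rows=[{"dx":0,"dy":0.9,"dz":2,"roll":0,"jaw":1},{"dx":0,"dy":0,"dz":2,"roll":0,"jaw":1},{"dx":0,"dy":0,"dz":2,"roll":0,"jaw":1},{"dx":0,"dy":0,"dz":1.5,"roll":0,"jaw":1},{"dx":0,"dy":0,"dz":1,"roll":0,"jaw":1},{"dx":0,"dy":0,"dz":0,"roll":0,"jaw":1},{"dx":0,"dy":0,"dz":0,"roll":0,"jaw":1},{"dx":0,"dy":0,"dz":0,"roll":0,"jaw":1}])

```text
time_s: 21.63
ee_pos: [0.6049, 0.0618, 0.012]
eef_rot: [-3.142, -0.0, 0.051]
force: [-0.9, -0.1, -2.1]
grip_width: 0.0351
grip_force: 40.0
```

Emit:
send_rows(rows=[{"dx":0,"dy":0,"dz":0.5,"roll":0,"jaw":1},{"dx":0,"dy":0,"dz":0.5,"roll":0,"jaw":1},{"dx":0,"dy":0,"dz":0,"roll":0,"jaw":1},{"dx":0,"dy":0,"dz":0,"roll":0,"jaw":1}])

```text
time_s: 21.97
ee_pos: [0.605, 0.0618, 0.0111]
eef_rot: [-3.142, -0.0, 0.051]
force: [0.4, 0.3, -1.8]
grip_width: 0.035
grip_force: 40.0
```

Emit:
send_rows(rows=[{"dx":0,"dy":0,"dz":0.5,"roll":0,"jaw":1},{"dx":0,"dy":0,"dz":0,"roll":0,"jaw":1},{"dx":0,"dy":0,"dz":0,"roll":0,"jaw":1},{"dx":0,"dy":0,"dz":0,"roll":0,"jaw":1}])

```text
time_s: 22.3
ee_pos: [0.605, 0.0618, 0.0109]
eef_rot: [-3.142, -0.0, 0.051]
force: [-3.5, 0.5, 6.2]
grip_width: 0.0351
grip_force: 40.0
```

Emit:
send_rows(rows=[{"dx":0,"dy":0,"dz":0.5,"roll":0,"jaw":1},{"dx":0,"dy":0,"dz":0,"roll":0,"jaw":1},{"dx":0,"dy":0,"dz":0,"roll":0,"jaw":1},{"dx":0,"dy":0,"dz":0,"roll":0,"jaw":1}])

```text
time_s: 22.63
ee_pos: [0.6051, 0.0618, 0.0108]
eef_rot: [3.142, -0.001, 0.051]
force: [-5.2, -0.1, 11.1]
grip_width: 0.0348
grip_force: 40.0
```

Emit:
send_rows(rows=[{"dx":-0.3,"dy":0,"dz":0.4,"roll":0,"jaw":1},{"dx":0,"dy":0,"dz":0,"roll":0,"jaw":1},{"dx":0,"dy":0,"dz":0,"roll":0,"jaw":1},{"dx":0,"dy":0,"dz":0,"roll":0,"jaw":1},{"dx":0,"dy":0,"dz":0,"roll":0,"jaw":1},{"dx":0,"dy":0,"dz":0,"roll":0,"jaw":1}])

```text
time_s: 23.13
ee_pos: [0.6051, 0.0618, 0.0108]
eef_rot: [3.142, -0.002, 0.051]
force: [-4.9, -0.8, 11.9]
grip_width: 0.0352
grip_force: 40.0
```

Run:
```python
from h import *
o=get_obs();print(np.round(o['ee_pos'],4),np.round(o['eef_rot'],4),np.round(o['force'],1),np.round(o['moment'],2),o['grip_force'])
f,P=cam('wrist');z=P[...,2];t=np.array([.604,.0616,0])
c,s=np.cos(.0512),np.sin(.0512);D=P-t;x=c*D[...,0]+s*D[...,1];y=-s*D[...,0]+c*D[...,1]
m=(abs(x)>.025)&(abs(x)<.085)&(abs(y)<.022)&(z>.054)&(z<.095);print('barrel x',x[m].min(),x[m].max())
for a,b in((.02,.035),(.035,.05),(.05,.065)):
    k=m&(x>a)&(x<b);print(a,'y',y[k].min(),y[k].max(),'ztop',np.percentile(z[k],95))
T=(z>.046)&(z<.058)&(abs(y)<.05)&(abs(y)>.024)&(x>.03)&(x<.07);print('far yoke',x[T].min(),x[T].max(),y[T].min(),y[T].max(),z[T].mean(),cv2.minAreaRect(P[T][:,:2].astype(np.float32)))
```

```text
[0.6051 0.0618 0.0108] [ 3.1415e+00 -1.6000e-03  5.0800e-02] [-4.9 -0.8 11.9] [-0.01  0.89  0.16] 39.999820590019226
barrel x -0.06547214504629795 0.07961024431914998
0.02 y -0.017647118451448143 0.01766819518106374 ztop 0.06970217840337933
0.035 y -0.017716992898764824 0.017604988462896477 ztop 0.06962781092297406
0.05 y -0.017740597491261563 0.017696491855458078 ztop 0.06960289264748931
far yoke 0.03364896667344487 0.05588348019960383 -0.03816592602767658 0.03825478096882451 0.05243226681995208 ((0.648705005645752, 0.06393634527921677), (0.022221632301807404, 0.07642079889774323), 2.918972969055176)
```

Emit:
send_rows(rows=[{"dx":0,"dy":0,"dz":0.5,"roll":0,"jaw":1},{"dx":0,"dy":0,"dz":0,"roll":0,"jaw":1},{"dx":0,"dy":0,"dz":0,"roll":0,"jaw":1},{"dx":0,"dy":0,"dz":0,"roll":0,"jaw":1},{"dx":0,"dy":0,"dz":0,"roll":0,"jaw":1},{"dx":0,"dy":0,"dz":0,"roll":0,"jaw":1},{"dx":0,"dy":0,"dz":0,"roll":0,"jaw":1},{"dx":0,"dy":0,"dz":0,"roll":0,"jaw":1}])

```text
time_s: 23.85
ee_pos: [0.6052, 0.0618, 0.0108]
eef_rot: [3.142, -0.002, 0.051]
force: [-7.4, -1.7, 16.8]
grip_width: 0.0351
grip_force: 40.0
```

Emit:
send_rows(rows=[{"dx":-0.5,"dy":0,"dz":0,"roll":0,"jaw":1},{"dx":0,"dy":0,"dz":0,"roll":0,"jaw":1},{"dx":0,"dy":0,"dz":0,"roll":0,"jaw":1},{"dx":0,"dy":0,"dz":0,"roll":0,"jaw":1},{"dx":0,"dy":0,"dz":0,"roll":0,"jaw":1},{"dx":0,"dy":0,"dz":0,"roll":0,"jaw":1},{"dx":0,"dy":0,"dz":0,"roll":0,"jaw":1},{"dx":0,"dy":0,"dz":0,"roll":0,"jaw":1}])

```text
time_s: 24.52
ee_pos: [0.6051, 0.0618, 0.0108]
eef_rot: [3.142, -0.003, 0.051]
force: [-2.8, -0.5, 14.8]
grip_width: 0.0348
grip_force: 40.0
```

The press is steady at 14.8 N with little side force, and the barrel is seated and centred, so I hand in.

```bash
python3 -c "
from station import *
print(hand_in())"
```

```text
the job is handed in; nothing more can be done
None
```

I handed the job in at about 24.5 s: the V-block was in the outline within about 1 mm, and the barrel was seated in the groove, nose to the light, still gripped and pressed down with about 15 N. No verdict came back.

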